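Tidy the mosaic bench into the coloured bins

TASK

Sort the mixed handful on the mosaic bench into the coloured bins: both tiles into the blue bin, the large one lying flat on the bin's floor and the small one centred flat on top of it; both glaze jars upright side by side on the floor of the red bin; and the wooden clay stamp standing on its round face in the yellow bin. Set the tiles and jars down rather than letting them fall, and leave the glue bottle and the roll of tape where they stand.

Things in the scene. Friction and masses are not known exactly. Their poses are not given: they have to be found in the camera images.
- tile_large: large square mosaic tile, teal glaze on terracotta, 60 x 60 mm and 12 mm thick, about 100 g, lying flat, glaze up. Origin: centre of its underside; x and y along its edges, z up. Turned up to 25 degrees at the start.
- tile_small: small square mosaic tile, white glaze on terracotta, 40 x 40 mm and 12 mm thick, about 45 g, lying flat, glaze up. Origin: centre of its underside; x and y along its edges, z up. Turned up to 25 degrees at the start.
- jar_amber: amber small closed glass glaze jar with a screw cap, 44 mm in diameter (cap no wider), 60 mm high in all, about 100 g, standing upright. Origin: centre of its underside; z up its axis. Its cap is orange.
- jar_green: green small closed glass glaze jar with a screw cap, 44 mm in diameter (cap no wider), 60 mm high in all, about 100 g, standing upright. Origin: centre of its underside; z up its axis. Its cap is green.
- stamp: turned wooden clay stamp standing on its face: a round foot 50 mm in diameter and 16 mm high that narrows, up to 24 mm high, to a round handle 24 mm in diameter, 70 mm high in all, about 70 g. Origin: centre of its underside; z up its axis. Grip the handle.
- bin_blue: blue open plastic bin fixed to the bench, outside 130 mm along its x and 170 mm along its y, walls 5 mm thick (inside 120 x 160), floor 4 mm thick; walls 45 mm high, but 30 mm at its -x side (blank paper card). Origin: centre of the underside, at bench height; z up. The three bins are alike but for colour and stand side by side in any order, turned up to 15 degrees.
- bin_red: red open plastic bin fixed to the bench, outside 130 mm along its x and 170 mm along its y, walls 5 mm thick (inside 120 x 160), floor 4 mm thick; walls 45 mm high, but 30 mm at its -x side (blank paper card). Origin: centre of the underside, at bench height; z up. The three bins are alike but for colour and stand side by side in any order, turned up to 15 degrees.
- bin_yellow: yellow open plastic bin fixed to the bench, outside 130 mm along its x and 170 mm along its y, walls 5 mm thick (inside 120 x 160), floor 4 mm thick; walls 45 mm high, but 30 mm at its -x side (blank paper card). Origin: centre of the underside, at bench height; z up. The three bins are alike but for colour and stand side by side in any order, turned up to 15 degrees.
- glue: white glue bottle with a red cap, 32 mm in diameter, 85 mm high, standing loose among the things; to be left alone. Origin: centre of its underside.
- tape: black roll of tape lying flat, 56 mm outside diameter, 38 mm hole, 18 mm high, loose; to be left alone. Origin: centre of its underside.
Things that resemble listed ones, but are neither listed nor needed, are in the scene too. There is more than one size of the bin_yellow; the job needs the larger.

How it is judged:
By the outcome, as a careful person would: the job done as asked, in the order asked, and still so for the second after the job is handed in, with the robot touching nothing.
It also fails if it takes over 120 s, if anything falls off the work surface, if the arm or the gripper's body presses on something with over 40 N, if the wrist force passes 120 N, or if a joint passes its speed limit or range.

ROBOT

A 6-joint arm with a two-finger parallel gripper is mounted at the origin on the work surface. World frame = base frame: x ahead of the robot, y to its left, z up, the work surface at z = 0. Lengths are in m, angles in rad, forces in N, time in s.
With the tool pointing down it reaches from about 0.15 to 0.775 m from the base axis. Payload 6.1 kg.
Tool frame: the origin (TCP) lies at the very end of the fingers, on their centre line; the grasp point (between the pads) lies 19 mm behind it; x points along the fingers, y is the direction in which the jaws open and shut, and the axes are right-handed (so a half turn about x gives the same grasp; the last joint's range is limited). The gripper opens to 85 mm and grips with 20 to 120 N. Pads are 22 mm wide; open, the fingers measure 114 mm over their backs; the gripper's body (76 mm by 85 mm) begins 54 mm behind the grasp point. The pads swing forward as they close: fully open they stand 13 mm farther back than shut.
Start: joints at [1.156, 0.126, -0.04, 1.405, 0, 1.571], TCP at [0.212, 0.48, 0.231] pointing down, gripper open.
Joint ranges: [-2.72, 2.72], [-0.95, 1.95], [-1.27, 1.35], [-1.78, 2.02], [-1.46, 1.47], [-3.14, 3.14]. Speed limits (rad/s): [2.39, 2.39, 3.01, 3.14, 3.14, 3.14].

INTERFACE

Orientations are given as a unit quaternion [x, y, z, w].
In Python, from rig import arm gives the robot as it stands. The module is installed in compiled form; this text tells all that it offers.
- The arm moves only by the shell command python3 -m creep 'ROWS' [OPENING]. ROWS is a JSON object of lists of equal length, an entry for each row: "travel": the shift along the world's x, y, z in units of 0.5 m (1.0 is 0.5 m), a list of three; "roll": the turn about the world's z in units of 60 degrees (1.0 is 60 degrees). A call has 1 to 10 rows; each row is the pose to reach, as a shift and turn from the pose measured when the call began; what a row does not reach only later rows make up. A row lasts 1/8 s, in which the tool goes at most 62.5 mm and 10.7 degrees, less where a joint would pass 70% of its speed; a pose out of reach is approached as far as the arm can. A call with a number of a shift or a turn outside -1 to 1 is refused whole. A call with a gripper value outside its range is refused whole. OPENING is the finger opening in mm, from 0 to 85.4, set as the call begins (- or left out, the last holds). The fingers move at their own pace and stop on an object; the grip force is fixed at half the most. Time passes only in rows, so rows that repeat a pose let the fingers close. It gives the time, the measured TCP pose, the force and the opening at its end, in the units of the state.
- arm.get_obs(): the state, without advancing time (a new reading comes with each control period).
- arm.grab_frame(name): name is "scene" or "top" or "wrist"; returns the picture (480x640x3 uint8, blue, green, red); there is no depth.
- arm.get_calibration(name): a dict with "mtx" (3x3 intrinsics, pixels), "k1" (the pictures are not rectified: a ray, as slopes to the right and down, at radius r is drawn at 1 + k1 r^2 times it, then the intrinsics apply), "R" (3x3) and "t" (3): a world point X has camera coordinates R X + t. Camera axes: x right, y down, z forward; pixel columns grow to the right and rows downward; lengths in m; the calibration is good to about 2 mm. A picture is of the moment at which its call begins: read the wrist's pose just before it. get_calibration takes no time and is no camera call; for the wrist camera it gives the pose at the moment of the call.
- arm.hand_in(): hands the job in, once; it reports no verdict.
The state is a dict: "time_s": time; "joints": joint angles; "dq": joint speeds; "tau": joint torques, N m; "tool_pos": TCP position; "orientation": TCP orientation; "wrist_force": force on the tool from outside, world axes, zero at the start; "moment": the same for the moment, N m; "opening": finger opening in m.
Only numpy, scipy, OpenCV 4.12 (cv2) and the standard library are available. Lean on these libraries where they do the work, as an engineer would, in place of code of your own. Each camera call takes 0.05 s, during which the arm holds its last target.

## Working session

There is one attempt and no reset: what is moved stays moved. The work goes in short steps, Python scripts to look and compute and a shell command to move; the robot and the scene stay as the last step left them, time stands still between calls to the robot, and variables do not carry over. Pictures are saved under pics/ and viewed, and the job is handed in when it is done.

```bash
mkdir -p pics; ls; python3 - <<'E'
from rig import arm
import cv2,numpy as np
print(arm.get_obs())
for n in("scene","top"):
    f=arm.grab_frame(n); cv2.imwrite(f"pics/{n}0.png",f)
for n in("scene","top","wrist"):
    print(n,arm.get_calibration(n))
E
```

```text
pics
{'time_s': 0.0, 'joints': array([ 1.15600640e+00,  1.26373049e-01, -4.06274489e-02,  1.40540198e+00,
        1.05713728e-05,  1.57082297e+00]), 'dq': array([ 0.0004614 , -0.00198616, -0.00125875,  0.00089481, -0.00017108,
        0.00213635]), 'tau': array([-4.96749944e-04, -4.35911608e+01,  3.52926278e+01,  1.73620577e-02,
        2.84788018e-05, -5.28313990e-06]), 'tool_pos': array([0.21140239, 0.48009905, 0.23052322]), 'orientation': array([ 0.14505559,  0.69207235, -0.14616543,  0.69183119]), 'wrist_force': array([-0.26767245,  0.18837854,  0.8557372 ]), 'moment': array([ 0.02005362,  0.01693194, -0.01293272]), 'opening': 0.08524071287475196}
scene {'mtx': array([[555.25475287,   0.        , 315.20320171],
       [  0.        , 555.25475287, 230.43929567],
       [  0.        ,   0.        ,   1.        ]]), 'k1': -0.05067158816500606, 'R': array([[-2.09868643e-02,  9.99699254e-01,  1.26867099e-02],
       [ 8.34996739e-01,  2.45053311e-02, -5.49708955e-01],
       [-5.49854525e-01, -9.43305855e-04, -8.35259907e-01]]), 't': array([-1.27894169e-03, -3.97736049e-01,  1.47164538e+00])}
top {'mtx': array([[497.52273028,   0.        , 327.23664164],
       [  0.        , 497.52273028, 237.57180671],
       [  0.        ,   0.        ,   1.        ]]), 'k1': -0.030549094800252318, 'R': array([[ 0.03783439, -0.99928052,  0.00264546],
       [-0.9786033 , -0.03758706, -0.20229383],
       [ 0.20224772,  0.00506481, -0.9793213 ]]), 't': array([-0.00246993,  0.47966445,  1.12626176])}
wrist {'mtx': array([[343.89338183,   0.        , 320.95909149],
       [  0.        , 343.89338183, 243.09562125],
       [  0.        ,   0.        ,   1.        ]]), 'k1': -0.0270558539935636, 'R': array([[ 0.40295646,  0.9152185 , -0.00108708],
       [ 0.86506809, -0.38048769,  0.32693474],
       [ 0.2988031 , -0.13268086, -0.94504629]]), 't': array([-0.52390825, -0.04256215,  0.38108725])}
```

View pics/top0.png

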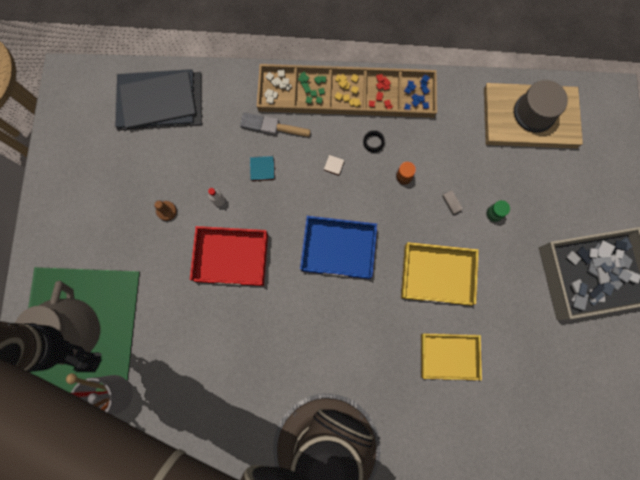

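View pics/scene0.png

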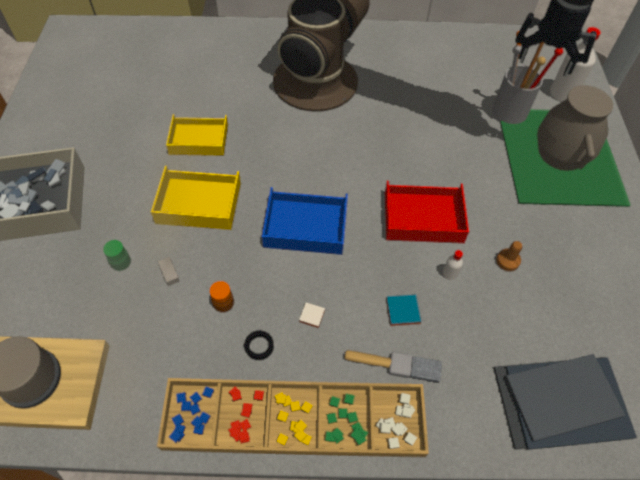

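```bash
cat > h.py <<'E'
import numpy as np,cv2
from rig import arm
def ray(c,px):
    px=np.atleast_2d(np.asarray(px,float)); K=c['mtx']
    d=np.c_[(px[:,0]-K[0,2])/K[0,0],(px[:,1]-K[1,2])/K[1,1]]
    u=d.copy()
    for _ in range(20): u=d/(1+c['k1']*(u**2).sum(1,keepdims=True))
    v=np.c_[u,np.ones(len(u))]@c['R']
    o=-c['R'].T@c['t']
    return o,v
def plane(c,px,z):
    o,v=ray(c,px); s=(z-o[2])/v[:,2]; return (o+v*s[:,None])[:,:2]
def proj(c,X):
    p=np.atleast_2d(X)@c['R'].T+c['t']; u=p[:,:2]/p[:,2:]
    u=u*(1+c['k1']*(u**2).sum(1,keepdims=True)); K=c['mtx']
    return np.c_[u[:,0]*K[0,0]+K[0,2],u[:,1]*K[1,1]+K[1,2]]
def grab(n,name=None):
    c=arm.get_calibration(n); f=arm.grab_frame(n)
    if name: cv2.imwrite(f'pics/{name}.png',f)
    return f,c
def blob(f,lo,hi,box=None):
    h=cv2.cvtColor(f,cv2.COLOR_BGR2HSV); m=cv2.inRange(h,np.array(lo),np.array(hi))
    if box:
        k=np.zeros_like(m); k[box[1]:box[3],box[0]:box[2]]=255; m&=k
    cs,_=cv2.findContours(m,cv2.RETR_EXTERNAL,cv2.CHAIN_APPROX_NONE)
    return m,max(cs,key=cv2.contourArea)
def rect(c,ct,z):
    P=plane(c,ct.reshape(-1,2),z); r=cv2.minAreaRect((P*1000).astype(np.float32)); return r
E
python3 - <<'E'
import cv2,numpy as np
f=cv2.imread('pics/top0.png')
a=cv2.resize(f[125:320,140:300],None,fx=4,fy=4,interpolation=cv2.INTER_CUBIC)
cv2.imwrite('pics/z1.png',a[:600])
a=cv2.resize(f[125:235,320:520],None,fx=4,fy=4,interpolation=cv2.INTER_CUBIC)
cv2.imwrite('pics/z2.png',a)
h=cv2.cvtColor(f,cv2.COLOR_BGR2HSV)
for n,p in dict(tl=(262,168),ts=(334,165),am=(408,168),am2=(404,178),gr=(502,207),gr2=(496,216),st=(160,208),st2=(168,212),ye=(441,274),red=(230,256),bl=(340,248),ywall=(404,272)).items(): print(n,h[p[1],p[0]])
E
```

```text
tl [ 96 153 118]
ts [ 14  42 208]
am [ 11 188 186]
am2 [ 12 188  65]
gr [ 66 144 115]
gr2 [ 66 128  42]
st [ 14 162  66]
st2 [ 13 134  59]
ye [ 21 166 206]
red [  1 192 179]
bl [110 180 142]
ywall [ 22 176 132]
```

View pics/z1.png

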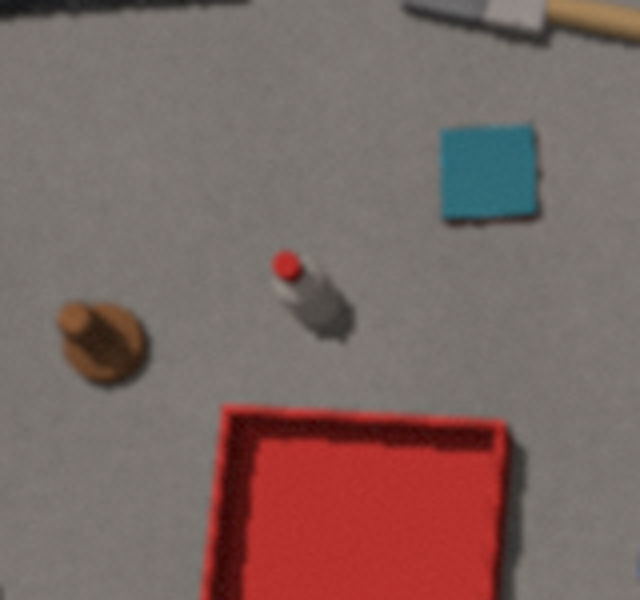

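View pics/z2.png

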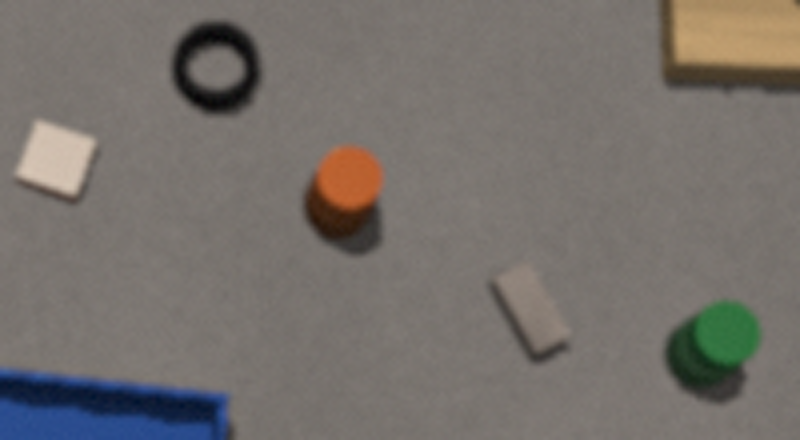

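```bash
cat > m.py <<'E'
from h import *
def meas(n,f,c):
    print(n,'cam',-c['R'].T@c['t'])
    T={'top':{'tl':((85,90,60),(105,255,255),(230,140,300,200)),'ts':((0,10,150),(30,90,255),(315,145,355,185)),
     'am':((5,130,110),(18,255,255),(385,150,430,195)),'gr':((50,90,75),(80,255,255),(480,190,520,230)),
     'st':((8,90,30),(20,255,255),(145,190,190,230)),
     'red':((0,120,40),(6,255,255),(180,215,280,300)),'blue':((103,120,25),(125,255,255),(290,205,390,290)),'yel':((15,100,50),(30,255,255),(390,230,490,315))},
     'scene':{'tl':((85,90,60),(105,255,255),(370,280,440,335)),'ts':((0,10,150),(30,90,255),(290,295,335,335)),
     'am':((5,130,140),(18,255,255),(200,270,245,315)),'gr':((50,80,95),(80,255,255),(95,230,140,275)),
     'st':((5,90,30),(20,255,255),(485,230,535,280)),
     'red':((0,120,40),(6,255,255),(375,170,480,246)),'blue':((103,120,25),(125,255,255),(250,180,360,260)),'yel':((18,100,50),(32,255,255),(145,160,250,235))}}[n]
    Z=dict(tl=.012,ts=.012,am=.06,gr=.06,st=0,red=.045,blue=.045,yel=.045)
    for k,(lo,hi,b) in T.items():
        m,ct=blob(f,lo,hi,b); r=rect(c,ct,Z[k])
        (px,py),_=cv2.minEnclosingCircle(ct)
        print(k,'area',cv2.contourArea(ct),'rect',np.round(r[0],1),np.round(r[1],1),round(r[2],1))
        if k in('red','blue','yel'):
            P=plane(c,cv2.approxPolyDP(cv2.convexHull(ct),4,True).reshape(-1,2),.045)*1000; print(np.round(P,1).tolist())
for n in('top','scene'):
    meas(n,cv2.imread(f'pics/{n}0.png'),arm.get_calibration(n))
E
python3 m.py
```

```text
top cam [0.2417108  0.00985673 1.20001182]
tl area 470.5 rect [659.5 188. ] [58.4 58.1] 3.5
ts area 223.0 rect [677.1   7.4] [41.2 40.2] 72.8
am area 177.5 rect [ 652.2 -169. ] [38.4 36.3] 0.4
gr area 170.5 rect [ 564.9 -395.2] [34.5 38.1] 2.3
st area 310.0 rect [543.1 423. ] [49.  54.4] 2.1
red area 3994.0 rect [428.8 245.9] [174.7 134. ] 88.9
[[493.9, 331.9], [492.9, 164.4], [362.0, 160.9], [369.3, 332.3]]
blue area 3786.0 rect [459.2 -12.1] [168.7 133.1] 85.6
[[528.6, 66.1], [517.6, -96.8], [392.6, -89.7], [400.6, 71.9]]
yel area 4124.5 rect [ 405.1 -251. ] [175.6 135.2] 86.2
[[476.8, -173.4], [466.2, -339.6], [338.7, -332.1], [346.3, -160.3]]
scene cam [1.14127233 0.01241342 1.01058354]
tl area 764.0 rect [663.6 189.3] [59.3 59.9] 5.9
ts area 379.0 rect [678.7   8.5] [42.  41.7] 72.9
am area 278.0 rect [ 657. -169.] [39.1 36.4] 6.0
gr area 230.5 rect [ 569.3 -394.3] [39.5 36. ] 12.0
st area 492.5 rect [528.5 433.8] [47.3 83.6] 44.9
red area 4369.5 rect [446.8 247. ] [176.  156.6] 89.1
[[369.6, 167.8], [369.8, 332.9], [479.8, 334.1], [525.2, 319.8], [522.4, 160.1]]
blue area 4371.5 rect [478.3 -11.6] [169.5 151.9] 85.8
[[397.2, -87.8], [408.6, 76.4], [558.9, 64.8], [546.7, -92.4]]
yel area 4402.5 rect [ 424.1 -248.8] [180.9 158.7] 86.0
[[351.4, -162.5], [507.2, -164.1], [491.8, -328.5], [466.4, -341.7], [338.7, -331.4]]
```

```bash
cat > s.py <<'E'
from h import *
from scipy.spatial.transform import Rotation as Ro
o=arm.get_obs(); R=Ro.from_quat(o['orientation']).as_matrix()
print('t',round(o['time_s'],2),'tcp',np.round(o['tool_pos']*1000,1),'jawyaw',round(np.degrees(np.arctan2(R[1,1],R[0,1])),2),'xaxis',np.round(R[:,0],3),'F',np.round(o['wrist_force'],1),'op',round(o['opening']*1000,1),'q',np.round(o['joints'],2))
E
python3 s.py; python3 - <<'E'
from h import *
from scipy.spatial.transform import Rotation as Ro
c=arm.get_calibration('wrist');o=arm.get_obs();R=Ro.from_quat(o['orientation']).as_matrix()
print('cam in tool',R.T@(-c['R'].T@c['t']-o['tool_pos']),'look',R.T@c['R'][2],'right',R.T@c['R'][0])
E
```

```text
t 0.1 tcp [211.4 480.1 230.6] jawyaw 66.24 xaxis [-0.001 -0.001 -1.   ] F [0.6 0.1 0.1] op 85.2 q [ 1.16  0.13 -0.04  1.41  0.    1.57]
cam in tool [-0.14290949 -0.00053612 -0.08439161] look [9.45045121e-01 3.69129673e-04 3.26939723e-01] right [-3.79708162e-04  9.99999927e-01 -3.14684920e-05]
```

```bash
python3 -m creep '{"travel":[[0.1,-0.06,0],[0.2,-0.12,0],[0.3,-0.19,0],[0.4,-0.26,0],[0.5,-0.32,0],[0.6,-0.39,0],[0.7,-0.45,0],[0.8,-0.52,-0.03],[0.9,-0.58,-0.06],[0.9,-0.58,-0.06]],"roll":[0.1,0.2,0.3,0.4,0.47,0.47,0.47,0.47,0.47,0.47]}' 85; python3 s.py; python3 -c "
from h import *
grab('wrist','w1')"
```

```text
time_s: 1.35
tool_pos: [0.6634, 0.187, 0.1963]
orientation: [-0.027, 0.708, 0.025, 0.705]
wrist_force: [0.3, 1.1, -0.9]
opening: 0.085
t 1.35 tcp [663.4 187.  196.3] jawyaw 94.17 xaxis [-0.005 -0.003 -1.   ] F [ 0.3  1.1 -0.9] op 85.0 q [ 0.28  0.46  0.32  1.44 -0.    0.2 ]
```

View pics/w1.png

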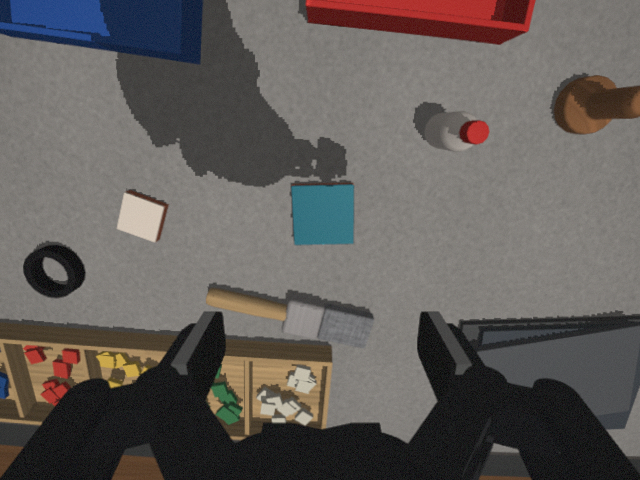

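```bash
python3 - <<'E'
from h import *
f=cv2.imread('pics/w1.png'); c=arm.get_calibration('wrist')
for k,lo,hi,b,z in(('tl',(85,90,60),(105,255,255),(280,170,370,260),.012),('ts',(0,10,150),(30,70,255),(100,180,180,250),.012)):
    m,ct=blob(f,lo,hi,b); print(k,rect(c,ct,z), cv2.contourArea(ct))
E
```

```text
tl ((661.05224609375, 189.28880310058594), (59.60791015625, 59.83012771606445), 5.589996814727783) 3462.5
ts ((677.337646484375, 7.712249755859375), (40.38025665283203, 40.20888900756836), 72.53519439697266) 1491.5
```

```bash
python3 -m creep '{"travel":[[-0.0046,0.0046,-0.1],[-0.0046,0.0046,-0.2],[-0.0046,0.0046,-0.3],[-0.0046,0.0046,-0.34],[-0.0046,0.0046,-0.36],[-0.0046,0.0046,-0.37],[-0.0046,0.0046,-0.37]],"roll":[0.019,0.019,0.019,0.019,0.019,0.019,0.019]}' 78; python3 s.py; python3 -c "
from h import *
grab('wrist','w2')"
```

```text
time_s: 2.28
tool_pos: [0.6602, 0.1912, 0.0138]
orientation: [-0.034, 0.707, 0.033, 0.705]
wrist_force: [-0.3, -0.5, -0.4]
opening: 0.0781
t 2.27 tcp [660.2 191.2  13.8] jawyaw 95.43 xaxis [-0.002 -0.002 -1.   ] F [-0.3 -0.5 -0.4] op 78.1 q [ 0.28  0.5  -0.01  1.06 -0.    0.19]
```

View pics/w2.png

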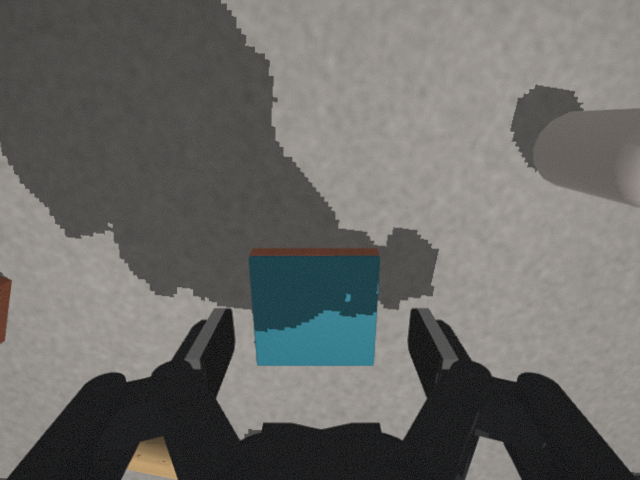

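```bash
python3 -m creep '{"travel":[[0,-0.002,-0.015],[0,-0.002,-0.028],[0,-0.002,-0.028],[0,-0.002,-0.028]],"roll":[0,0,0,0]}' ; python3 -m creep '{"travel":[[0,0,0],[0,0,0],[0,0,0],[0,0,0],[0,0,0],[0,0,0]],"roll":[0,0,0,0,0,0]}' 50; python3 s.py
```

```text
time_s: 2.82
tool_pos: [0.6603, 0.19, 0.0]
orientation: [-0.034, 0.707, 0.033, 0.705]
wrist_force: [-0.7, -0.6, 0.2]
opening: 0.0781
time_s: 3.58
tool_pos: [0.6608, 0.1902, 0.0007]
orientation: [-0.034, 0.707, 0.033, 0.706]
wrist_force: [-1.1, 0.1, 6.9]
opening: 0.0578
t 3.58 tcp [660.8 190.2   0.7] jawyaw 95.42 xaxis [-0.001 -0.002 -1.   ] F [-1.1  0.1  6.9] op 57.8 q [ 0.28  0.51 -0.03  1.03 -0.    0.19]
```

```bash
python3 -m creep '{"travel":[[0,0,0.02],[0,0,0.06],[0,0,0.14],[0,0,0.22],[0,0,0.22]],"roll":[0,0,0,0,0]}' ; python3 s.py; python3 -c "
from h import *
grab('wrist','w3')"
```

```text
time_s: 4.2
tool_pos: [0.6627, 0.1908, 0.115]
orientation: [-0.033, 0.705, 0.033, 0.708]
wrist_force: [-0.2, -0.5, -1.5]
opening: 0.058
t 4.2 tcp [662.7 190.8 115. ] jawyaw 95.42 xaxis [ 0.005  0.    -1.   ] F [-0.2 -0.5 -1.5] op 58.0 q [ 0.28  0.45  0.14  1.25 -0.    0.19]
```

View pics/w3.png

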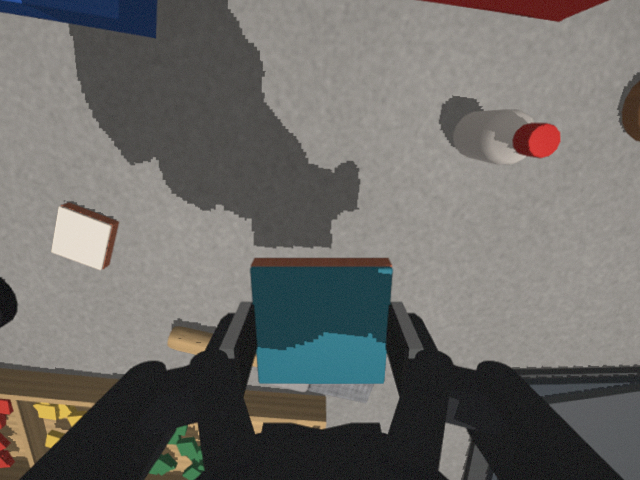

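```bash
python3 -m creep '{"travel":[[-0.08,-0.08,0.02],[-0.16,-0.16,0.04],[-0.24,-0.24,0.04],[-0.32,-0.32,0.04],[-0.41,-0.4,0.04],[-0.41,-0.405,0.04],[-0.41,-0.405,0.04]],"roll":[-0.05,-0.1,-0.15,-0.16,-0.16,-0.16,-0.16]}' ; python3 s.py; python3 -c "
from h import *
grab('wrist','w4');grab('top','t4')"
```

```text
time_s: 5.12
tool_pos: [0.4563, -0.0123, 0.1317]
orientation: [0.026, 0.706, -0.026, 0.707]
wrist_force: [0.5, 0.3, -0.3]
opening: 0.0579
t 5.12 tcp [456.3 -12.3 131.7] jawyaw 85.77 xaxis [ 0.001 -0.001 -1.   ] F [ 0.5  0.3 -0.3] op 57.9 q [-0.03  0.02 -0.38  1.18 -0.    0.05]
```

View pics/w4.png

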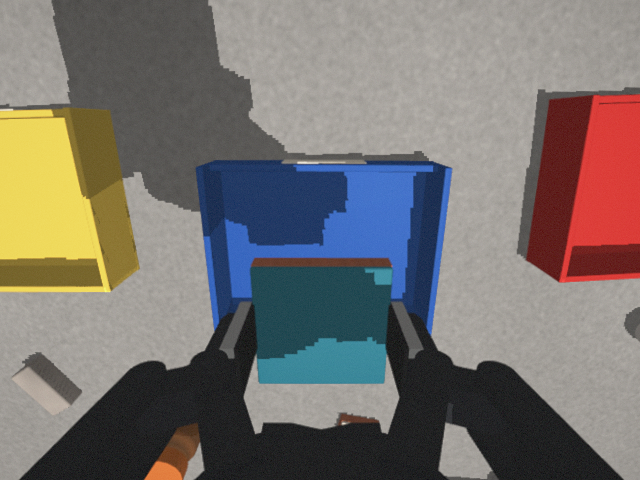

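```bash
python3 - <<'E'
from h import *
c=arm.get_calibration('wrist')
print(plane(c,[[198,167],[451,168]],.045)*1000, plane(c,[[212,161],[436,164]],.030)*1000)
print('red',plane(c,[[549,100],[528,247],[562,282]],.045)*1000)
print('yel',plane(c,[[110,112],[139,267],[107,291]],.045)*1000)
# expected corners for centre(458,-11.5) yaw -4
E
```

```text
[[393.29985997 -88.80816034]
 [405.98368157  77.6807674 ]] [[391.31777956 -83.64540802]
 [404.66581464  72.45824897]]
red [[367.72125538 137.72912622]
 [465.80903451 136.0752503 ]
 [495.80260263 165.5417238 ]]
yel [[ 354.96091387 -138.51204415]
 [ 460.99025233 -145.65951155]
 [ 478.56931207 -174.98201927]]
```

```bash
python3 -m creep '{"travel":[[0.004,0.0,-0.08],[0.008,0.002,-0.16],[0.008,0.002,-0.2],[0.008,0.002,-0.225],[0.008,0.002,-0.235],[0.008,0.002,-0.24],[0.008,0.002,-0.24]],"roll":[0,0,0,0,0,0,0]}' ; python3 s.py
```

```text
time_s: 6.1
tool_pos: [0.4617, -0.0106, 0.0124]
orientation: [0.025, 0.706, -0.026, 0.707]
wrist_force: [-0.0, -0.2, -1.0]
opening: 0.0578
t 6.1 tcp [461.7 -10.6  12.4] jawyaw 85.86 xaxis [ 0.002 -0.001 -1.   ] F [-0.  -0.2 -1. ] op 57.8 q [-0.02  0.11 -0.56  0.9  -0.    0.05]
```

```bash
python3 -m creep '{"travel":[[0,0,-0.006],[0,0,-0.011],[0,0,-0.014],[0,0,-0.014]],"roll":[0,0,0,0]}' ; python3 s.py
```

```text
time_s: 6.6
tool_pos: [0.4615, -0.0106, 0.0053]
orientation: [0.025, 0.706, -0.026, 0.707]
wrist_force: [0.0, -0.2, -1.1]
opening: 0.0579
t 6.6 tcp [461.5 -10.6   5.3] jawyaw 85.85 xaxis [ 0.002 -0.001 -1.   ] F [ 0.  -0.2 -1.1] op 57.9 q [-0.02  0.11 -0.57  0.89 -0.    0.05]
```

```bash
python3 -m creep '{"travel":[[0,0,-0.002],[0,0,-0.003],[0,0,-0.003]],"roll":[0,0,0]}' ; python3 s.py
```

```text
time_s: 6.98
tool_pos: [0.4617, -0.0106, 0.0047]
orientation: [0.025, 0.706, -0.026, 0.708]
wrist_force: [-2.9, -0.6, 7.9]
opening: 0.0582
t 6.97 tcp [461.7 -10.6   4.7] jawyaw 85.86 xaxis [ 0.002 -0.001 -1.   ] F [-2.9 -0.6  7.9] op 58.2 q [-0.02  0.11 -0.57  0.89 -0.    0.05]
```

Contact (about 9 N). Release and lift.

```bash
python3 -m creep '{"travel":[[0,0,0],[0,0,0.001],[0,0,0.001],[0,0,0.001]],"roll":[0,0,0,0]}' 72;  python3 -m creep '{"travel":[[0,0,0.03],[0,0,0.1],[0,0,0.2],[0,0,0.3],[0,0,0.32],[0,0,0.32]],"roll":[0,0,0,0,0,0]}'; python3 s.py; python3 -c "
from h import *
f,c=grab('wrist','w5')
m,ct=blob(f,(85,60,30),(104,255,255),(150,120,480,470)); print(rect(c,ct,.016),cv2.contourArea(ct))"
```

```text
time_s: 7.48
tool_pos: [0.4617, -0.0106, 0.0051]
orientation: [0.025, 0.706, -0.026, 0.707]
wrist_force: [-0.8, -0.5, -0.1]
opening: 0.0717
time_s: 8.22
tool_pos: [0.4621, -0.0106, 0.1661]
orientation: [0.025, 0.705, -0.026, 0.708]
wrist_force: [0.1, -0.1, -0.6]
opening: 0.072
t 8.22 tcp [462.1 -10.6 166.1] jawyaw 85.86 xaxis [ 0.004 -0.001 -1.   ] F [ 0.1 -0.1 -0.6] op 72.0 q [-0.02  0.01 -0.3   1.25 -0.    0.05]
((463.2093811035156, -11.17795181274414), (60.227088928222656, 59.92698669433594), 86.02879333496094) 4245.0
```

View pics/w5.png

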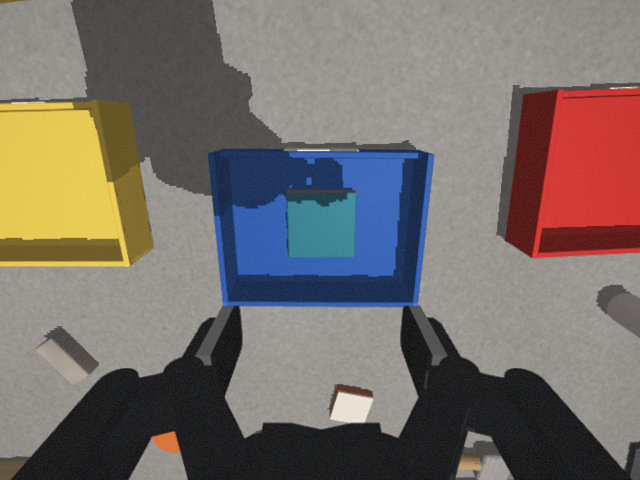

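```bash
python3 -m creep '{"travel":[[0.1,0.01,0],[0.2,0.02,0],[0.32,0.03,0],[0.43,0.036,-0.05],[0.43,0.036,-0.15],[0.43,0.036,-0.25],[0.43,0.036,-0.27],[0.43,0.036,-0.28],[0.43,0.036,-0.28]],"roll":[-0.1,-0.2,-0.22,-0.22,-0.22,-0.22,-0.22,-0.22,-0.22]}' 60; python3 s.py; python3 -c "
from h import *
f,c=grab('wrist','w6')
m,ct=blob(f,(0,5,130),(30,70,255),(230,200,420,400)); print(rect(c,ct,.012),cv2.contourArea(ct))"
```

```text
time_s: 9.4
tool_pos: [0.6774, 0.0074, 0.0266]
orientation: [0.106, 0.697, -0.107, 0.701]
wrist_force: [0.3, 0.1, 0.6]
opening: 0.0603
t 9.4 tcp [677.4   7.4  26.6] jawyaw 72.66 xaxis [ 0.004 -0.001 -1.   ] F [0.3 0.1 0.6] op 60.3 q [ 0.01  0.47 -0.03  1.07 -0.    0.31]
((685.041015625, 7.1335296630859375), (97.65072631835938, 117.18896484375), 72.640625) 18424.0
```

View pics/w6.png

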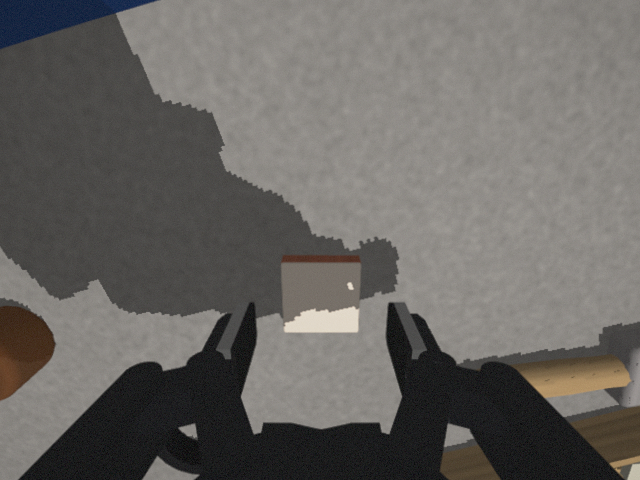

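```bash
python3 -m creep '{"travel":[[0,0.001,-0.02],[0,0.001,-0.04],[0,0.001,-0.045],[0,0.001,-0.045]],"roll":[0,0,0,0]}' ; python3 -m creep '{"travel":[[0,0,0],[0,0,0],[0,0,0],[0,0,0],[0,0,0],[0,0,0]],"roll":[0,0,0,0,0,0]}' 30; python3 s.py
```

```text
time_s: 9.95
tool_pos: [0.6772, 0.0079, 0.004]
orientation: [0.106, 0.698, -0.107, 0.701]
wrist_force: [-0.5, -0.4, -0.0]
opening: 0.0602
time_s: 10.7
tool_pos: [0.6777, 0.0079, 0.0046]
orientation: [0.106, 0.697, -0.107, 0.701]
wrist_force: [-0.4, 0.1, 6.1]
opening: 0.038
t 10.7 tcp [677.7   7.9   4.6] jawyaw 72.66 xaxis [ 0.005 -0.001 -1.   ] F [-0.4  0.1  6.1] op 38.0 q [ 0.01  0.49 -0.06  1.02 -0.    0.31]
```

```bash
python3 -m creep '{"travel":[[0,0,0.02],[0,0,0.1],[-0.05,0,0.2],[-0.15,-0.01,0.24],[-0.26,-0.02,0.24],[-0.37,-0.03,0.24],[-0.429,-0.038,0.24],[-0.429,-0.038,0.24],[-0.429,-0.038,0.22]],"roll":[0,0,0,0.1,0.2,0.222,0.222,0.222,0.222]}' ; python3 s.py; python3 -c "
from h import *
f,c=grab('wrist','w7')
m,ct=blob(f,(0,5,100),(30,70,255),(250,250,400,400)); print(rect(c,ct,.12),cv2.contourArea(ct))"
```

```text
time_s: 11.82
tool_pos: [0.4645, -0.0111, 0.1153]
orientation: [0.025, 0.704, -0.025, 0.71]
wrist_force: [0.2, -0.2, -0.5]
opening: 0.0378
t 11.82 tcp [464.5 -11.1 115.3] jawyaw 85.98 xaxis [ 0.008 -0.    -1.   ] F [ 0.2 -0.2 -0.5] op 37.8 q [-0.02  0.03 -0.4   1.13 -0.    0.05]
((478.7408447265625, -12.708805084228516), (56.32723617553711, 66.03351593017578), 85.9222412109375) 10367.0
```

View pics/w7.png

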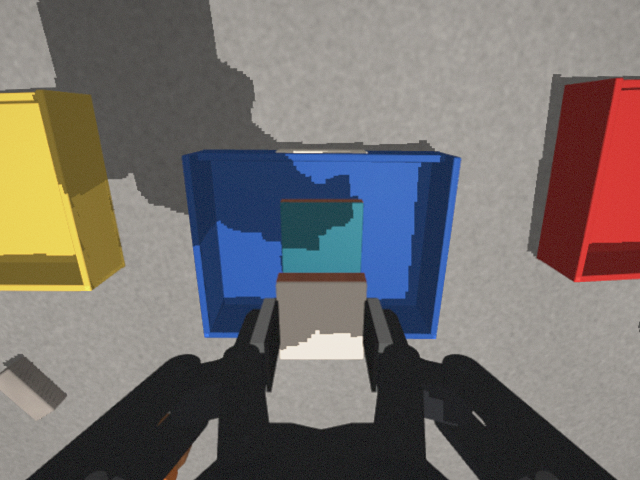

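```bash
python3 - <<'E'
from h import *
c=arm.get_calibration('wrist')
P=plane(c,[[277,281],[366,280],[364,359],[280,359]],.1227)*1000; print(P,P.mean(0))
Q=plane(c,[[281,203],[362,203]],.016)*1000;print(Q)
E
```

```text
[[440.94300237 -28.76244168]
 [443.1487864    9.13419697]
 [483.79511814   7.17353769]
 [481.02014884 -31.94052269]] [462.22676394 -11.09880743]
[[430.49068062 -37.58627056]
 [434.53197421  19.79482667]]
```

```bash
python3 -m creep '{"travel":[[0,0,-0.08],[0,0,-0.13],[0,0,-0.16],[0,0,-0.17],[0,0,-0.176],[0,0,-0.176]],"roll":[0,0,0,0,0,0]}' ; python3 s.py
```

```text
time_s: 12.62
tool_pos: [0.4642, -0.0111, 0.0257]
orientation: [0.025, 0.705, -0.025, 0.709]
wrist_force: [0.3, 0.4, -1.1]
opening: 0.038
t 12.62 tcp [464.2 -11.1  25.7] jawyaw 85.98 xaxis [ 0.006 -0.    -1.   ] F [ 0.3  0.4 -1.1] op 38.0 q [-0.02  0.1  -0.54  0.93 -0.    0.05]
```

```bash
python3 -m creep '{"travel":[[-0.001,0,-0.004],[-0.001,0,-0.007],[-0.001,0,-0.01],[-0.001,0,-0.01]],"roll":[0,0,0,0]}' ; python3 s.py
```

```text
time_s: 13.12
tool_pos: [0.4636, -0.0111, 0.0207]
orientation: [0.025, 0.705, -0.025, 0.709]
wrist_force: [0.5, 0.0, -1.0]
opening: 0.0379
t 13.12 tcp [463.6 -11.1  20.7] jawyaw 85.98 xaxis [ 0.006 -0.    -1.   ] F [ 0.5  0.  -1. ] op 37.9 q [-0.02  0.1  -0.55  0.92 -0.    0.05]
```

```bash
python3 -m creep '{"travel":[[0,0,-0.002],[0,0,-0.002],[0,0,-0.003],[0,0,-0.003]],"roll":[0,0,0,0]}' ; python3 s.py
```

```text
time_s: 13.62
tool_pos: [0.4637, -0.0111, 0.0205]
orientation: [0.025, 0.704, -0.025, 0.709]
wrist_force: [-5.3, 0.1, 12.1]
opening: 0.0381
t 13.62 tcp [463.7 -11.1  20.5] jawyaw 85.98 xaxis [ 0.007 -0.    -1.   ] F [-5.3  0.1 12.1] op 38.1 q [-0.02  0.1  -0.55  0.92 -0.    0.05]
```

```bash
python3 -m creep '{"travel":[[0,0,0.001],[0,0,0.001]],"roll":[0,0]}'; python3 -m creep '{"travel":[[0,0,0],[0,0,0],[0,0,0],[0,0,0]],"roll":[0,0,0,0]}' 52;  python3 -m creep '{"travel":[[0,0,0.03],[0,0,0.1],[0,0,0.2],[0,0,0.3],[0,0,0.3]],"roll":[0,0,0,0,0]}'; python3 s.py; python3 -c "
from h import *
f,c=grab('wrist','w8')
m,ct=blob(f,(0,5,50),(30,70,255),(285,170,360,265)); print(rect(c,ct,.028),cv2.contourArea(ct))
m,ct=blob(f,(85,60,30),(104,255,255),(150,120,480,470)); print(rect(c,ct,.016),cv2.contourArea(ct))"
```

```text
time_s: 13.88
tool_pos: [0.4638, -0.0111, 0.021]
orientation: [0.025, 0.704, -0.025, 0.709]
wrist_force: [-0.2, -0.1, -0.7]
opening: 0.0382
time_s: 14.38
tool_pos: [0.4638, -0.0111, 0.021]
orientation: [0.025, 0.704, -0.025, 0.709]
wrist_force: [-0.2, -0.6, 0.4]
opening: 0.0521
time_s: 15.0
tool_pos: [0.4663, -0.0111, 0.1763]
orientation: [0.025, 0.701, -0.025, 0.712]
wrist_force: [-0.9, 0.2, -1.0]
opening: 0.0517
t 15.0 tcp [466.3 -11.1 176.3] jawyaw 85.98 xaxis [ 0.015 -0.    -1.   ] F [-0.9  0.2 -1. ] op 51.7 q [-0.02  0.01 -0.29  1.26 -0.    0.05]
((463.32061767578125, -11.49009895324707), (39.90936279296875, 40.918155670166016), 85.9654541015625) 1953.0
((463.48870849609375, -11.191722869873047), (60.153411865234375, 59.222007751464844), 85.95453643798828) 4074.5
```

View pics/w8.png

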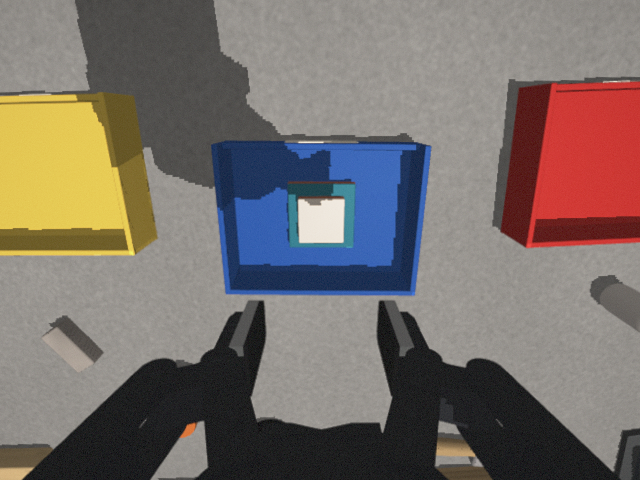

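```bash
python3 -m creep '{"travel":[[0.06,-0.05,0.01],[0.12,-0.1,0.02],[0.18,-0.16,0.03],[0.25,-0.21,0.03],[0.32,-0.26,0.03],[0.376,-0.316,0.03],[0.376,-0.316,0.03]],"roll":[-0.16,-0.32,-0.48,-0.65,-0.82,-0.97,-1.0]}' 70; python3 -m creep '{"travel":[[0,0,0],[0,0,0],[0,0,0],[0,0,0]],"roll":[-0.15,-0.3,-0.43,-0.43]}'; python3 s.py; python3 -c "
from h import *
f,c=grab('wrist','w9')"
```

```text
time_s: 15.92
tool_pos: [0.6537, -0.1706, 0.1859]
orientation: [0.373, 0.597, -0.378, 0.601]
wrist_force: [0.7, -0.3, -0.1]
opening: 0.0702
time_s: 16.42
tool_pos: [0.6528, -0.1699, 0.1855]
orientation: [-0.496, -0.499, 0.503, -0.502]
wrist_force: [-0.2, 0.1, -0.3]
opening: 0.0698
t 16.43 tcp [ 652.8 -169.9  185.5] jawyaw 0.15 xaxis [-0.004 -0.009 -1.   ] F [-0.2  0.1 -0.3] op 69.8 q [-0.25  0.42  0.25  1.4  -0.01  1.32]
```

View pics/w9.png

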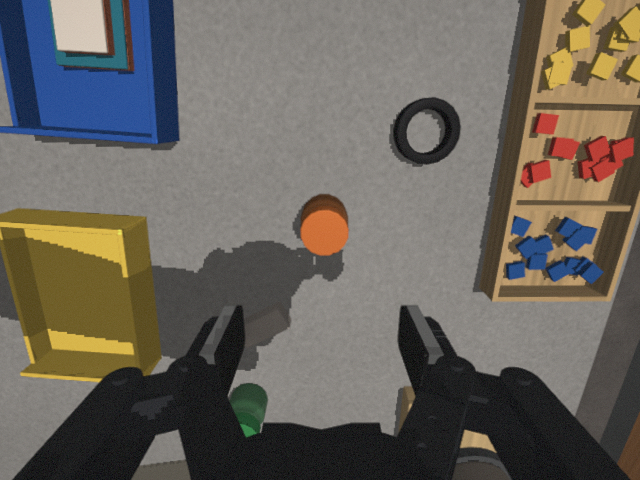

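```bash
python3 - <<'E'
from h import *
f=cv2.imread('pics/w9.png');c=arm.get_calibration('wrist')
m,ct=blob(f,(3,130,165),(20,255,255),(290,180,360,270)); r=rect(c,ct,.06); print(r, cv2.minEnclosingCircle(ct))
E
```

```text
((654.8345947265625, -170.86505126953125), (37.802181243896484, 37.76151657104492), 0.29223930835723877) ((324.10870361328125, 232.5), 23.542858123779297)
```

```bash
python3 -m creep '{"travel":[[0.004,-0.002,-0.08],[0.004,-0.002,-0.16],[0.004,-0.002,-0.24],[0.004,-0.002,-0.3],[0.004,-0.002,-0.32],[0.004,-0.002,-0.331],[0.004,-0.002,-0.331],[0.004,-0.002,-0.331]],"roll":[0,0,0,0,0,0,0,0]}'; python3 s.py;  python3 -m creep '{"travel":[[0,0,0],[0,0,0],[0,0,0],[0,0,0],[0,0,0],[0,0,0]],"roll":[0,0,0,0,0,0]}' 38; python3 s.py
```

```text
time_s: 17.48
tool_pos: [0.6558, -0.1712, 0.0215]
orientation: [0.496, 0.499, -0.502, 0.503]
wrist_force: [0.4, 1.2, -0.0]
opening: 0.0698
t 17.48 tcp [ 655.8 -171.2   21.5] jawyaw 0.21 xaxis [-0.001 -0.01  -1.   ] F [ 0.4  1.2 -0. ] op 69.8 q [-0.25  0.48 -0.03  1.06 -0.01  1.32]
time_s: 18.23
tool_pos: [0.6564, -0.1714, 0.023]
orientation: [0.497, 0.498, -0.501, 0.504]
wrist_force: [-1.2, 0.2, 5.3]
opening: 0.0408
t 18.23 tcp [ 656.4 -171.4   23. ] jawyaw 0.22 xaxis [ 0.001 -0.01  -1.   ] F [-1.2  0.2  5.3] op 40.8 q [-0.25  0.48 -0.03  1.06 -0.01  1.32]
```

```bash
python3 -m creep '{"travel":[[0,0,0.06],[0,0,0.16],[-0.03,0.05,0.28],[-0.08,0.16,0.3],[-0.14,0.27,0.3],[-0.2,0.38,0.3],[-0.26,0.49,0.3],[-0.32,0.6,0.3],[-0.38,0.71,0.3],[-0.43,0.82,0.3]],"roll":[0,0,0,0,0,0,0,0,0,-0.02]}'; python3 s.py
```

```text
time_s: 19.48
tool_pos: [0.44, 0.2401, 0.1733]
orientation: [-0.502, -0.493, 0.507, -0.498]
wrist_force: [0.4, 0.6, -0.9]
opening: 0.0404
t 19.48 tcp [440.  240.1 173.3] jawyaw -1.03 xaxis [ 0.001 -0.01  -1.   ] F [ 0.4  0.6 -0.9] op 40.4 q [ 0.5   0.09 -0.21  1.28 -0.01  2.09]
```

```bash
python3 -m creep '{"travel":[[-0.017,0.082,0],[-0.017,0.082,0],[-0.017,0.082,0]],"roll":[0,0,0]}'; python3 s.py; python3 -c "
from h import *
f,c=grab('wrist','w10');grab('top','t10')"
```

```text
time_s: 19.85
tool_pos: [0.4314, 0.2808, 0.1732]
orientation: [-0.502, -0.493, 0.507, -0.499]
wrist_force: [-0.5, -0.6, -0.8]
opening: 0.0406
t 19.85 tcp [431.4 280.8 173.2] jawyaw -1.0 xaxis [ 0.001 -0.011 -1.   ] F [-0.5 -0.6 -0.8] op 40.6 q [ 0.58  0.12 -0.18  1.28 -0.01  2.17]
```

View pics/w10.png

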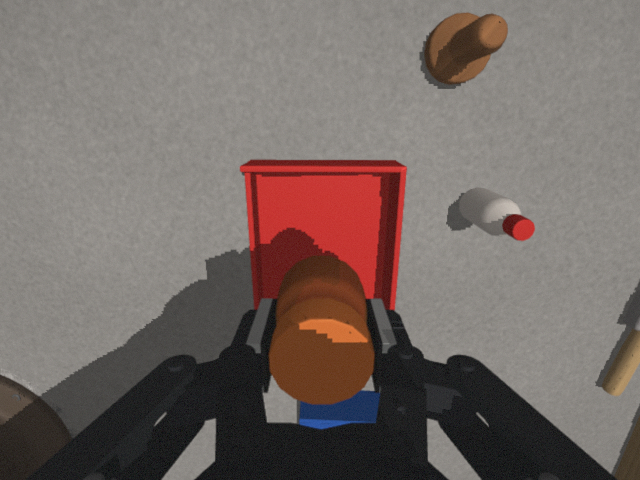

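```bash
python3 - <<'E'
from h import *
c=arm.get_calibration('wrist')
print(plane(c,[[243,171],[405,168],[393,305]],.045)*1000)
print(plane(c,[[252,171],[399,169]],.045)*1000)
E
```

```text
[[372.0473276  329.68985828]
 [497.98610283 329.59091359]
 [494.85242719 208.90554793]]
[[379.06435358 329.53813608]
 [493.35729518 328.89945921]]
```

```bash
python3 -m creep '{"travel":[[0.003,-0.003,-0.08],[0.003,-0.003,-0.16],[0.003,-0.003,-0.22],[0.003,-0.003,-0.26],[0.003,-0.003,-0.275],[0.003,-0.003,-0.28],[0.003,-0.003,-0.28]],"roll":[0,0,0,0,0,0,0]}'; python3 s.py
```

```text
time_s: 20.82
tool_pos: [0.4339, 0.2787, 0.034]
orientation: [-0.503, -0.492, 0.507, -0.498]
wrist_force: [-0.3, -0.3, -0.8]
opening: 0.0407
t 20.82 tcp [433.9 278.7  34. ] jawyaw -1.13 xaxis [ 0.002 -0.01  -1.   ] F [-0.3 -0.3 -0.8] op 40.7 q [ 0.58  0.19 -0.41  0.98 -0.01  2.17]
```

```bash
python3 -m creep '{"travel":[[0,0,-0.005],[0,0,-0.009],[0,0,-0.012],[0,0,-0.012]],"roll":[0,0,0,0]}'; python3 s.py
```

```text
time_s: 21.32
tool_pos: [0.4338, 0.2786, 0.0279]
orientation: [-0.503, -0.492, 0.507, -0.498]
wrist_force: [-0.9, -0.1, -1.2]
opening: 0.0405
t 21.32 tcp [433.8 278.6  27.9] jawyaw -1.13 xaxis [ 0.002 -0.01  -1.   ] F [-0.9 -0.1 -1.2] op 40.5 q [ 0.58  0.19 -0.42  0.96 -0.01  2.17]
```

```bash
python3 -m creep '{"travel":[[0,0,-0.001],[0,0,-0.002],[0,0,-0.003],[0,0,-0.003]],"roll":[0,0,0,0]}'; python3 s.py
```

```text
time_s: 21.82
tool_pos: [0.4338, 0.2787, 0.0269]
orientation: [-0.503, -0.492, 0.507, -0.498]
wrist_force: [-1.7, -1.6, 4.7]
opening: 0.0407
t 21.82 tcp [433.8 278.7  26.9] jawyaw -1.12 xaxis [ 0.002 -0.01  -1.   ] F [-1.7 -1.6  4.7] op 40.7 q [ 0.58  0.19 -0.42  0.96 -0.01  2.17]
```

```bash
python3 -m creep '{"travel":[[0,0,0],[0,0,0],[0,0,0],[0,0,0]],"roll":[0,0,0,0]}' 60; python3 -m creep '{"travel":[[0,0,0.05],[0,0,0.12],[0,0,0.2],[0,0,0.3],[0,0,0.3]],"roll":[0,0,0,0,0]}'; python3 s.py; python3 -c "
from h import *
f,c=grab('wrist','w11')"
```

```text
time_s: 22.32
tool_pos: [0.4338, 0.2787, 0.0268]
orientation: [-0.503, -0.492, 0.507, -0.498]
wrist_force: [-0.7, 0.5, -0.5]
opening: 0.0602
time_s: 22.95
tool_pos: [0.4357, 0.2799, 0.181]
orientation: [0.506, 0.492, -0.504, 0.499]
wrist_force: [-0.1, -0.3, -0.4]
opening: 0.0601
t 22.95 tcp [435.7 279.9 181. ] jawyaw -1.13 xaxis [ 0.008 -0.006 -1.   ] F [-0.1 -0.3 -0.4] op 60.1 q [ 0.58  0.11 -0.16  1.29 -0.01  2.17]
```

View pics/w11.png

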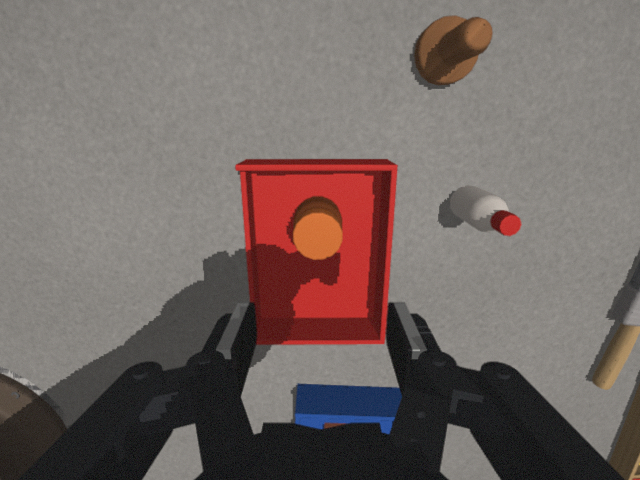

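```bash
python3 -m creep '{"travel":[[0.02,-0.1,0],[0.04,-0.22,0],[0.06,-0.34,0],[0.08,-0.46,0],[0.11,-0.58,0],[0.14,-0.7,0],[0.17,-0.82,0],[0.2,-0.94,0],[0.22,-1.0,0]],"roll":[0,0,0,0,0,0,0,0,0]}' 70; python3 s.py
```

```text
time_s: 24.12
tool_pos: [0.5442, -0.2235, 0.1764]
orientation: [-0.505, -0.492, 0.507, -0.497]
wrist_force: [-0.3, 0.4, 0.4]
opening: 0.0702
t 24.12 tcp [ 544.2 -223.5  176.4] jawyaw -1.29 xaxis [ 0.003 -0.007 -1.   ] F [-0.3  0.4  0.4] op 70.2 q [-0.39  0.25 -0.01  1.31 -0.01  1.21]
```

```bash
python3 -m creep '{"travel":[[0.01,-0.12,0],[0.02,-0.24,0.01],[0.045,-0.342,0.02],[0.045,-0.342,0.02],[0.045,-0.342,0.02]],"roll":[0,0,0,0,0]}' 70; python3 s.py; python3 - <<'E'
from h import *
f,c=grab('wrist','w12')
m,ct=blob(f,(50,90,95),(80,255,255),(260,160,400,300)); r=rect(c,ct,.06); print(r, cv2.minEnclosingCircle(ct))
E
```

```text
time_s: 24.75
tool_pos: [0.5662, -0.394, 0.1846]
orientation: [-0.505, -0.493, 0.507, -0.496]
wrist_force: [0.7, -0.5, -0.1]
opening: 0.07
t 24.75 tcp [ 566.2 -394.   184.6] jawyaw -1.3 xaxis [ 0.    -0.005 -1.   ] F [ 0.7 -0.5 -0.1] op 70.0 q [-0.61  0.45  0.29  1.41 -0.    0.99]
((566.4121704101562, -396.9932861328125), (38.683834075927734, 38.48808670043945), 88.7025375366211) ((321.60797119140625, 235.04241943359375), 23.7926082611084)
```

View pics/w12.png

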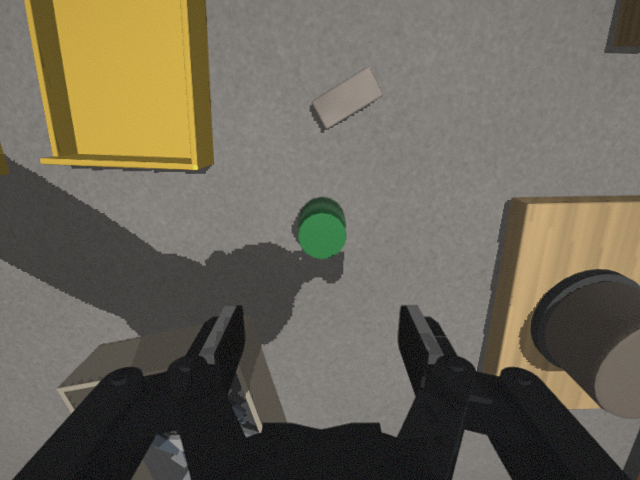

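```bash
python3 -m creep '{"travel":[[0.001,-0.006,-0.08],[0.001,-0.006,-0.16],[0.001,-0.006,-0.24],[0.001,-0.006,-0.3],[0.001,-0.006,-0.32],[0.001,-0.006,-0.326],[0.001,-0.006,-0.326],[0.001,-0.006,-0.326]],"roll":[0,0,0,0,0,0,0,0]}'; python3 s.py;  python3 -m creep '{"travel":[[0,0,0],[0,0,0],[0,0,0],[0,0,0],[0,0,0],[0,0,0]],"roll":[0,0,0,0,0,0]}' 38; python3 s.py
```

```text
time_s: 25.8
tool_pos: [0.5676, -0.3968, 0.0238]
orientation: [-0.505, -0.492, 0.506, -0.497]
wrist_force: [0.5, 0.7, 0.1]
opening: 0.0701
t 25.8 tcp [ 567.6 -396.8   23.8] jawyaw -1.25 xaxis [ 0.003 -0.007 -1.   ] F [0.5 0.7 0.1] op 70.1 q [-0.61  0.5   0.01  1.07 -0.    0.98]
time_s: 26.55
tool_pos: [0.568, -0.3973, 0.0254]
orientation: [-0.505, -0.491, 0.506, -0.498]
wrist_force: [-1.7, 0.2, 6.5]
opening: 0.0397
t 26.55 tcp [ 568.  -397.3   25.4] jawyaw -1.26 xaxis [ 0.005 -0.008 -1.   ] F [-1.7  0.2  6.5] op 39.7 q [-0.61  0.5   0.01  1.07 -0.    0.98]
```

```bash
python3 -m creep '{"travel":[[0,0,0.06],[0,0,0.16],[-0.01,0.05,0.28],[-0.03,0.16,0.3],[-0.06,0.27,0.3],[-0.08,0.39,0.3],[-0.1,0.51,0.3],[-0.12,0.63,0.3],[-0.14,0.75,0.3],[-0.16,0.87,0.3]],"roll":[0,0,0,0,0,0,0,0,0,0]}'; python3 s.py
```

```text
time_s: 27.8
tool_pos: [0.4874, 0.0394, 0.1757]
orientation: [-0.505, -0.491, 0.506, -0.498]
wrist_force: [0.6, 0.2, -0.8]
opening: 0.0399
t 27.8 tcp [487.4  39.4 175.7] jawyaw -1.28 xaxis [ 0.005 -0.008 -1.   ] F [ 0.6  0.2 -0.8] op 39.9 q [ 0.09  0.06 -0.23  1.27 -0.01  1.68]
```

```bash
python3 -m creep '{"travel":[[-0.03,0.1,0],[-0.07,0.22,0],[-0.11,0.34,0],[-0.11,0.351,0],[-0.11,0.351,0]],"roll":[0,0,0,0,0]}'; python3 s.py; python3 -c "
from h import *
f,c=grab('wrist','w13')
m,ct=blob(f,(3,130,110),(20,255,255),(200,100,460,300)); r=rect(c,ct,.064); print(r)"
```

```text
time_s: 28.42
tool_pos: [0.4323, 0.2152, 0.1757]
orientation: [-0.505, -0.491, 0.506, -0.498]
wrist_force: [0.2, 0.1, -1.2]
opening: 0.0398
t 28.43 tcp [432.3 215.2 175.7] jawyaw -1.2 xaxis [ 0.006 -0.008 -1.   ] F [ 0.2  0.1 -1.2] op 39.8 q [ 0.47  0.05 -0.24  1.27 -0.01  2.06]
((433.80926513671875, 279.33978271484375), (41.20048522949219, 39.65903854370117), 88.80168151855469)
```

View pics/w13.png

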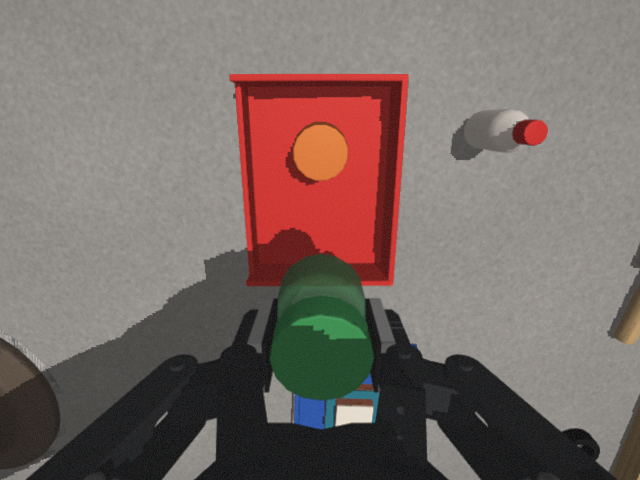

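```bash
python3 - <<'E'
from h import *
c=arm.get_calibration('wrist')
print(plane(c,[[248,284],[392,285],[232,78],[407,76]],.045)*1000)
E
python3 -m creep '{"travel":[[0.002,0.002,-0.08],[0.003,0.003,-0.16],[0.003,0.003,-0.22],[0.003,0.003,-0.26],[0.003,0.003,-0.272],[0.003,0.003,-0.278],[0.003,0.003,-0.278]],"roll":[0,0,0,0,0,0,0]}'; python3 s.py
```

```text
[[367.88064216 166.02769948]
 [494.7017901  161.88853508]
 [371.40134154 330.94987349]
 [498.05775346 329.48683557]]
time_s: 29.35
tool_pos: [0.4348, 0.2157, 0.0374]
orientation: [-0.506, -0.491, 0.506, -0.498]
wrist_force: [0.4, 0.3, -0.1]
opening: 0.0397
t 29.35 tcp [434.8 215.7  37.4] jawyaw -1.34 xaxis [ 0.007 -0.008 -1.   ] F [ 0.4  0.3 -0.1] op 39.7 q [ 0.47  0.13 -0.47  0.97 -0.01  2.06]
```

```bash
python3 -m creep '{"travel":[[0,0,-0.005],[0,0,-0.01],[0,0,-0.014],[0,0,-0.014]],"roll":[0,0,0,0]}'; python3 s.py
```

```text
time_s: 29.85
tool_pos: [0.4346, 0.2157, 0.0302]
orientation: [-0.505, -0.491, 0.506, -0.498]
wrist_force: [-0.0, 0.1, -0.4]
opening: 0.0396
t 29.85 tcp [434.6 215.7  30.2] jawyaw -1.33 xaxis [ 0.006 -0.008 -1.   ] F [-0.   0.1 -0.4] op 39.6 q [ 0.47  0.13 -0.49  0.95 -0.01  2.06]
```

```bash
python3 -m creep '{"travel":[[0,0,-0.001],[0,0,-0.002],[0,0,-0.003],[0,0,-0.003]],"roll":[0,0,0,0]}'; python3 s.py
```

```text
time_s: 30.35
tool_pos: [0.4346, 0.2158, 0.0293]
orientation: [-0.506, -0.491, 0.506, -0.498]
wrist_force: [-2.2, -0.7, 5.8]
opening: 0.0398
t 30.35 tcp [434.6 215.8  29.3] jawyaw -1.33 xaxis [ 0.007 -0.008 -1.   ] F [-2.2 -0.7  5.8] op 39.8 q [ 0.47  0.13 -0.49  0.95 -0.01  2.06]
```

```bash
python3 -m creep '{"travel":[[0,0,0],[0,0,0],[0,0,0],[0,0,0]],"roll":[0,0,0,0]}' 60; python3 -m creep '{"travel":[[0,0,0.05],[0,0,0.12],[0,0,0.2],[0,0,0.3],[0,0,0.32],[0,0,0.32]],"roll":[0,0,0,0,0,0]}'; python3 s.py; python3 - <<'E'
from h import *
f,c=grab('wrist','w14')
print('foot',plane(arm.get_calibration('top'),[[166.3,210.7]],.016)*1000)
E
```

```text
time_s: 30.85
tool_pos: [0.4346, 0.2158, 0.0293]
orientation: [-0.505, -0.491, 0.506, -0.498]
wrist_force: [0.2, 0.4, -1.0]
opening: 0.0601
time_s: 31.6
tool_pos: [0.4349, 0.2159, 0.1895]
orientation: [0.506, 0.491, -0.506, 0.498]
wrist_force: [-0.1, 0.6, 0.2]
opening: 0.0601
t 31.6 tcp [434.9 215.9 189.5] jawyaw -1.33 xaxis [ 0.007 -0.007 -1.   ] F [-0.1  0.6  0.2] op 60.1 q [ 0.47  0.05 -0.21  1.3  -0.01  2.06]
foot [[538.56298182 414.72181398]]
```

View pics/w14.png

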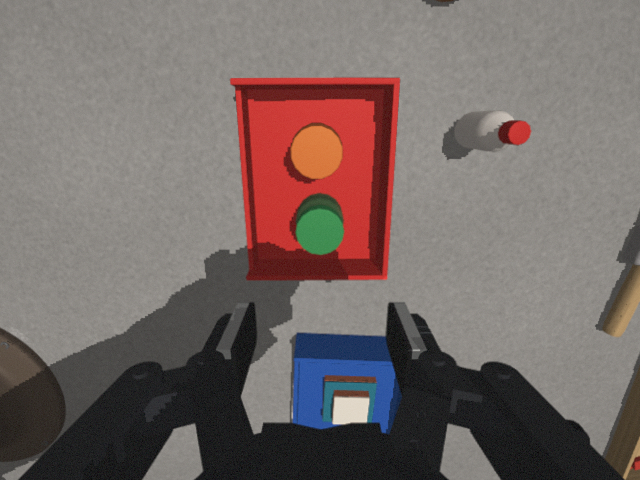

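```bash
python3 -m creep '{"travel":[[0.05,0.1,0],[0.1,0.2,0.02],[0.15,0.3,0.02],[0.2,0.4,0.02],[0.208,0.398,0.02],[0.208,0.398,0.02]],"roll":[0,0,0,0,0,0]}'; python3 s.py; python3 -c "
from h import *
f,c=grab('wrist','w15')"
```

```text
time_s: 32.4
tool_pos: [0.5378, 0.4139, 0.196]
orientation: [-0.504, -0.491, 0.508, -0.498]
wrist_force: [-0.6, 0.4, 0.6]
opening: 0.0602
t 32.4 tcp [537.8 413.9 196. ] jawyaw -1.32 xaxis [ 0.003 -0.011 -1.   ] F [-0.6  0.4  0.6] op 60.2 q [ 0.66  0.43  0.29  1.43 -0.01  2.25]
```

View pics/w15.png

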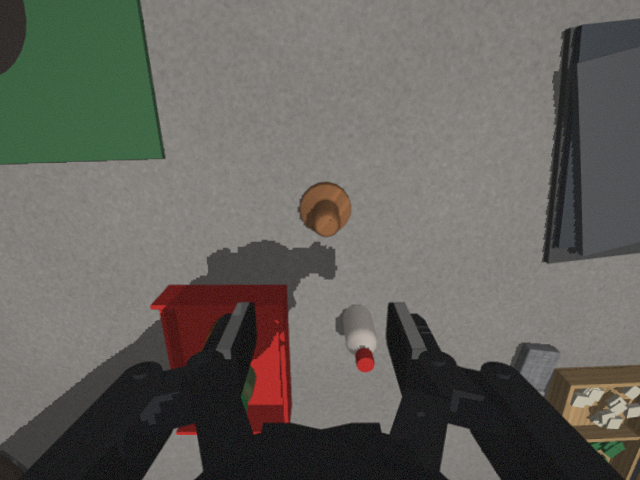

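```bash
python3 - <<'E'
from h import *
c=arm.get_calibration('wrist')
f=cv2.imread('pics/w15.png')
m,ct=blob(f,(5,90,30),(20,255,255),(290,170,365,245)); print(cv2.minEnclosingCircle(ct))
print('foot',plane(c,[[325.5,208]],.014)*1000,'handle top',plane(c,[[327,227]],.07)*1000,'glue cap',plane(c,[[366,362]],.085)*1000,'base',plane(c,[[357,322]],0.02)*1000)
cv2.imwrite('pics/z15.png',cv2.resize(f[160:260,270:380],None,fx=6,fy=6,interpolation=cv2.INTER_CUBIC))
E
```

```text
((325.645263671875, 208.9525146484375), 27.055280685424805)
foot [[542.79900664 418.84276471]] handle top [[543.10546298 416.68991922]] glue cap [[575.7513436  293.61028686]] base [[574.22202427 293.88861949]]
```

View pics/z15.png

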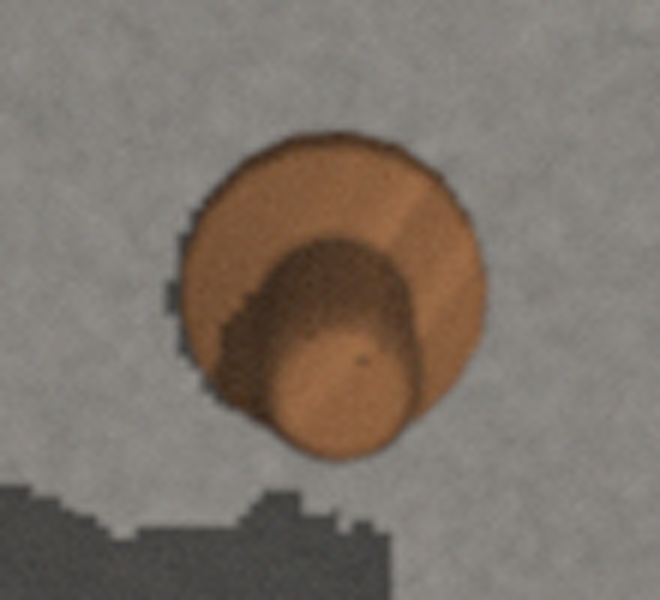

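```bash
python3 -m creep '{"travel":[[0.01,0.007,-0.08],[0.01,0.007,-0.16],[0.01,0.007,-0.24],[0.01,0.007,-0.29],[0.01,0.007,-0.31],[0.01,0.007,-0.322],[0.01,0.007,-0.322]],"roll":[0,0,0,0,0,0,0]}'; python3 s.py; python3 -c "
from h import *
f,c=grab('wrist','w16')";  python3 -m creep '{"travel":[[0,0,0],[0,0,0],[0,0,0],[0,0,0],[0,0,0],[0,0,0],[0,0,0]],"roll":[0,0,0,0,0,0,0]}' 16; python3 s.py
```

```text
time_s: 33.33
tool_pos: [0.5431, 0.417, 0.0372]
orientation: [-0.505, -0.491, 0.507, -0.497]
wrist_force: [0.6, 0.1, 0.5]
opening: 0.0599
t 33.33 tcp [543.1 417.   37.2] jawyaw -1.37 xaxis [ 0.005 -0.009 -1.   ] F [0.6 0.1 0.5] op 59.9 q [ 0.66  0.48  0.01  1.1  -0.01  2.25]
time_s: 34.25
tool_pos: [0.5436, 0.4176, 0.0383]
orientation: [-0.506, -0.49, 0.506, -0.498]
wrist_force: [-1.1, -0.2, 5.9]
opening: 0.0225
t 34.25 tcp [543.6 417.6  38.3] jawyaw -1.36 xaxis [ 0.006 -0.008 -1.   ] F [-1.1 -0.2  5.9] op 22.5 q [ 0.66  0.48  0.02  1.1  -0.01  2.25]
```

View pics/w16.png

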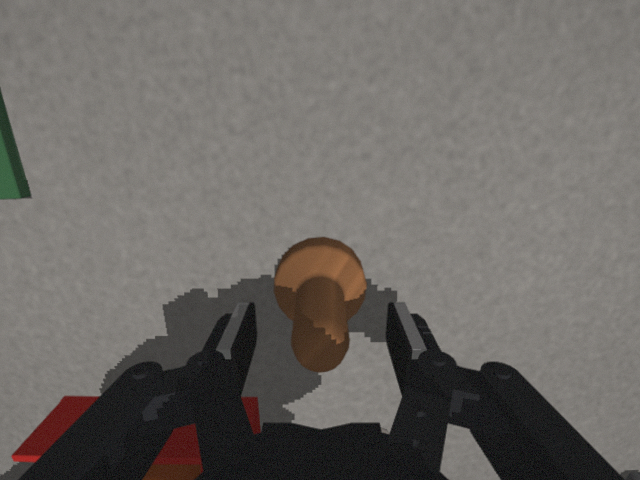

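```bash
python3 -m creep '{"travel":[[0,0,0.06],[0,0,0.16],[-0.02,-0.05,0.26],[-0.05,-0.16,0.28],[-0.08,-0.27,0.28],[-0.11,-0.39,0.28],[-0.14,-0.51,0.28],[-0.17,-0.63,0.28],[-0.19,-0.75,0.28],[-0.21,-0.87,0.28]],"roll":[0,0,0,0,0,0,0,0,0,0]}'; python3 s.py
```

```text
time_s: 35.5
tool_pos: [0.4377, -0.019, 0.1781]
orientation: [-0.505, -0.491, 0.506, -0.498]
wrist_force: [1.3, -1.2, -0.7]
opening: 0.0225
t 35.5 tcp [437.7 -19.  178.1] jawyaw -1.33 xaxis [ 0.006 -0.008 -1.   ] F [ 1.3 -1.2 -0.7] op 22.5 q [-0.04 -0.04 -0.33  1.27 -0.01  1.56]
```

```bash
python3 -m creep '{"travel":[[-0.02,-0.12,0],[-0.03,-0.24,0],[-0.05,-0.36,0],[-0.06,-0.465,0],[-0.06,-0.465,0],[-0.06,-0.465,0]],"roll":[-0.02,-0.04,-0.04,-0.04,-0.04,-0.04]}'; python3 s.py; python3 -c "
from h import *
f,c=grab('wrist','w17')"
```

```text
time_s: 36.25
tool_pos: [0.4073, -0.2513, 0.1776]
orientation: [-0.516, -0.48, 0.517, -0.486]
wrist_force: [0.2, 0.5, -1.5]
opening: 0.0224
t 36.25 tcp [ 407.3 -251.3  177.6] jawyaw -3.77 xaxis [ 0.005 -0.007 -1.   ] F [ 0.2  0.5 -1.5] op 22.4 q [-0.55  0.04 -0.25  1.27 -0.    1.09]
```

View pics/w17.png

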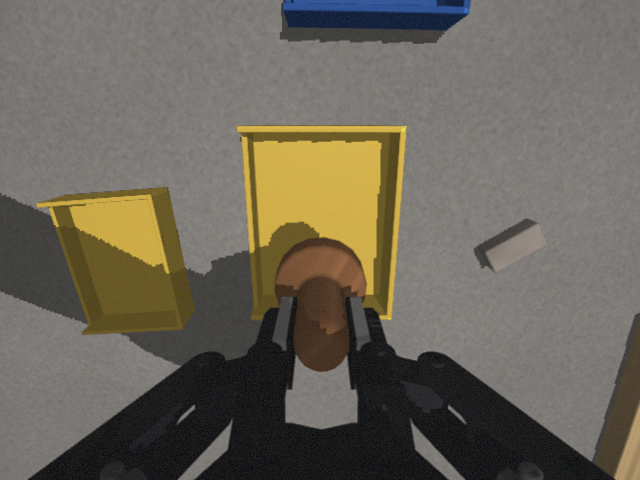

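Over the large yellow bin, which is aligned with the jaws; the smaller yellow bin is at left (125,260). Contact expected near TCP z = 42 mm.

```bash
python3 -m creep '{"travel":[[0,0,-0.08],[0,0,-0.16],[0,0,-0.21],[0,0,-0.24],[0,0,-0.25],[0,0,-0.256],[0,0,-0.26],[0,0,-0.26]],"roll":[0,0,0,0,0,0,0,0]}'; python3 s.py
```

```text
time_s: 37.3
tool_pos: [0.4078, -0.2511, 0.0482]
orientation: [-0.516, -0.48, 0.516, -0.487]
wrist_force: [0.7, 0.1, -0.5]
opening: 0.0224
t 37.3 tcp [ 407.8 -251.1   48.2] jawyaw -3.71 xaxis [ 0.006 -0.008 -1.   ] F [ 0.7  0.1 -0.5] op 22.4 q [-0.55  0.1  -0.48  0.98 -0.    1.09]
```

```bash
python3 -m creep '{"travel":[[0,0,-0.005],[0,0,-0.009],[0,0,-0.011],[0,0,-0.011]],"roll":[0,0,0,0]}'; python3 s.py
```

```text
time_s: 37.8
tool_pos: [0.4077, -0.251, 0.0426]
orientation: [-0.516, -0.48, 0.516, -0.487]
wrist_force: [0.7, -0.5, -1.5]
opening: 0.0224
t 37.8 tcp [ 407.7 -251.    42.6] jawyaw -3.71 xaxis [ 0.006 -0.008 -1.   ] F [ 0.7 -0.5 -1.5] op 22.4 q [-0.55  0.11 -0.49  0.97 -0.    1.09]
```

```bash
python3 -m creep '{"travel":[[0,0,-0.001],[0,0,-0.002],[0,0,-0.002],[0,0,-0.002]],"roll":[0,0,0,0]}'; python3 s.py
```

```text
time_s: 38.3
tool_pos: [0.4077, -0.2511, 0.0423]
orientation: [-0.516, -0.48, 0.516, -0.487]
wrist_force: [-1.4, 0.1, 5.7]
opening: 0.0223
t 38.3 tcp [ 407.7 -251.1   42.3] jawyaw -3.71 xaxis [ 0.006 -0.008 -1.   ] F [-1.4  0.1  5.7] op 22.3 q [-0.55  0.11 -0.49  0.97 -0.    1.09]
```

```bash
python3 -m creep '{"travel":[[0,0,0],[0,0,0],[0,0,0],[0,0,0],[0,0,0]],"roll":[0,0,0,0,0]}' 50; python3 -m creep '{"travel":[[0,0,0.05],[0,0,0.12],[0,0,0.2],[0,0,0.3],[0,0,0.36],[0,0,0.36]],"roll":[0,0,0,0,0,0]}'; python3 s.py; python3 -c "
from h import *
f,c=grab('wrist','w18');grab('scene','s18');grab('top','t18')"
```

```text
time_s: 38.92
tool_pos: [0.4078, -0.2511, 0.0422]
orientation: [-0.516, -0.48, 0.516, -0.487]
wrist_force: [0.1, 0.4, -0.1]
opening: 0.05
time_s: 39.67
tool_pos: [0.4089, -0.2518, 0.2248]
orientation: [0.516, 0.478, -0.516, 0.489]
wrist_force: [-0.1, -0.1, -0.3]
opening: 0.0503
t 39.67 tcp [ 408.9 -251.8  224.8] jawyaw -3.71 xaxis [ 0.01  -0.011 -1.   ] F [-0.1 -0.1 -0.3] op 50.3 q [-0.55  0.03 -0.16  1.37 -0.    1.09]
```

View pics/w18.png

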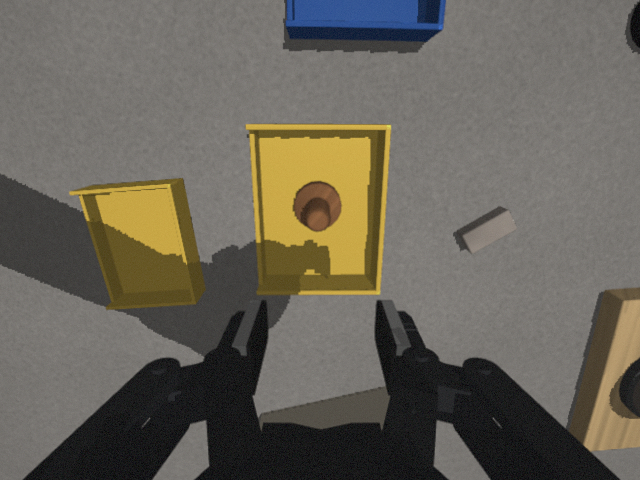

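View pics/s18.png

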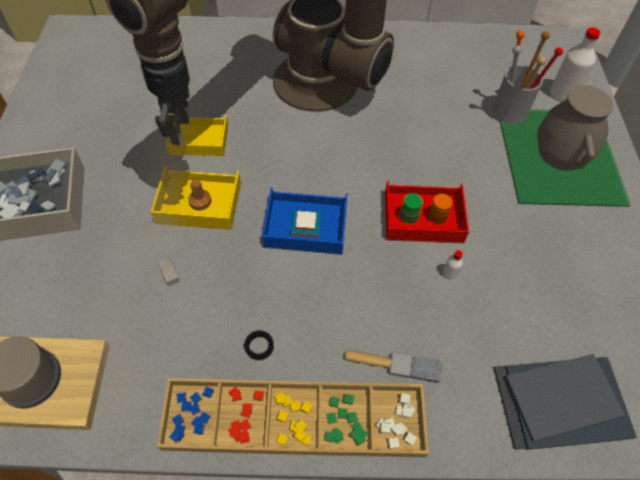

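All placed: the stamp stands at wrist (317,205) in the large yellow bin; in the scene view the tiles are at (306,222), the jars at (412,208) and (440,207), and the glue (453,265) and tape (259,345) are where they were. Handing in.

```bash
python3 -c "
from h import *
print(arm.hand_in())"
```

```text
the job is handed in; nothing more can be done
None
```

The job is done and handed in at about 40 s of the 120 s allowed; no verdict is reported.

- **Blue bin:** the large tile lies flat on the floor. The small one is flat on top, centred to about 0.5 mm in the wrist view, with both turned the same way.
- **Red bin:** the amber and green jars stand upright side by side, about 63 mm apart centre to centre.
- **Yellow bin:** the stamp stands on its round face in the larger yellow bin, near the middle.

I lowered the tiles, jars and stamp until I felt light contact, then let go. The readings I took between moves peaked at 13 N at the wrist.

The final wrist and scene pictures show everything standing, the gripper clear, and the glue bottle and tape where they stood. I judged those two by eye and did not measure them again. No checks failed; the camera views of the bins differed by up to 6 mm, well inside the room available.

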